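Clip the sprung-hook temperature logger onto the warming stage's stud

ROBOT

A 6-joint arm with a two-finger parallel gripper is mounted at the origin on a cart in front of the work surface, level with it; the furniture and walls round the work are solid. World frame = base frame: x ahead of the robot, y to its left, z up, the work surface at z = 0. Lengths are in m, angles in rad, forces in N, time in s.
With the tool pointing down it reaches from about 0.275 to 0.85 m from the base axis. Payload 19 kg.
Tool frame: the origin (TCP) lies at the very end of the fingers, on their centre line; the grasp point (between the pads) lies 19 mm behind it (manip.tcp_to_grasp is the distance from the TCP to the grasp point, in m); z points along the fingers, y is the line along which they close (so a half turn about z gives the same grasp; the last joint's range is limited). The gripper opens to 85 mm and grips with 20 to 120 N. Pads are 22 mm wide; open, the fingers measure 114 mm over their backs; the gripper's body (76 mm by 85 mm) begins 54 mm behind the grasp point. The pads swing forward as they close: fully open they stand 13 mm farther back than shut.
Start: joints at [0.972, 0.15, 1.437, -0, 1.554, -0.134], TCP at [0.258, 0.514, 0.231] pointing down, gripper open.
Joint ranges: [-2.8, 2.8], [-0.68, 2.1], [0.12, 2.68], [-1.39, 4.53], [0.16, 2.79], [-2.81, 2.81]. Speed limits (rad/s): [1.89, 1.89, 2.22, 3.01, 3.01, 3.01].

INTERFACE

Orientations are given as a rotation vector (axis times angle).
In Python, from cell import manip gives the robot as it stands.
- The arm moves only by the shell command python3 nudge.py, which reads ROWS from standard input. ROWS is a JSON list that holds a single list of rows (three levels of brackets), with 1 to 20 rows, each of 5 numbers: the opening from 0.0 (shut) to 1.0 (fully open), then dx, dy, dz in cm, then a turn about the tool's z in units of 0.25 rad; each row is the pose to reach, as a shift and turn from the pose commanded when the command began, along the tool's axes at that moment; what a row does not reach only later rows make up. A row lasts 1/10 s, in which the tool goes at most 0.05 m and 0.15 rad, less where a joint would pass 70% of its speed; a pose out of reach is approached as far as the arm can. The fingers move at their own pace and stop on an object; the grip force is fixed at half the most. Time passes only in rows, so rows that do not move let the fingers close. It prints the time, the measured TCP pose, the force, the opening and the grip force at its end. Input that does not fit is refused with a message, and nothing moves.
- manip.get_state(): the state, without advancing time (a new reading comes with each control period).
- manip.get_image(name): name is "side" or "top"; returns the picture (384x512x3 uint8, red, green, blue); there is no depth.
- manip.camera_model(name): a dict with "K" (3x3 intrinsics, pixels), "rvec" (rotation vector, rad) and "tvec" (3), from world to camera coordinates, as OpenCV has them. Camera axes: x right, y down, z forward; pixel columns grow to the right and rows downward; lengths in m; the calibration is good to about 2 mm. A picture is of the moment at which its call begins. camera_model takes no time and is no camera call.
- manip.hand_in(): hands the job in; it is judged then, once.
The state is a dict: "t": time; "qpos": joint angles; "qvel": joint speeds; "tau": joint torques, N m; "tool_pos": TCP position; "tool_rot": TCP orientation; "contact_force": force on the tool from outside, world axes, zero at the start; "ft_torque": the same for the moment, N m; "width": opening from 0.0 (shut) to 1.0 (fully open); "finger_force": force on a finger pad.
Only numpy, scipy, OpenCV 4.12 (cv2) and the standard library are available. Lean on these libraries where they do the work, as an engineer would, in place of code of your own. Each camera call takes 0.05 s, during which the arm holds its last target. There are 200 camera calls.

TASK

Clip the cordless temperature logger onto the stud of the warming-stage zone that holds the Petri dish (not the covered one): squeeze its thumb pad towards its finger guard to run the hook out, bring the open hook in sideways round the stud's neck, and let the plunger go so the hook pulls the nose against the stud. Then, off the thumb pad, tug the logger back by its guard until the nose lifts about 3 mm off the stud, to feel that the hook holds, let it spring back and leave it clipped, lying on the stage. Leave dish, cover and the other bench things where they are.

Things in the scene. Friction and masses are not known exactly. Their poses are not given: they have to be found in the camera images.
- logger: Cordless logger, 107 mm long, about 110 g, lying on its flat underside. Origin on the underside of its white case; x along the nose, y to its left, z up; all mm below are in this frame. Case x -19 to 25, 30 wide, 28 high; barrel low in front of the guard: x 25 to 53, 19 wide, z 9.5 to 22.5; nose tip to x = 68, 8 wide, z 11 to 21.
- plunger (a joint): Travel of the sprung plunger, which carries thumb pad and hook along the logger's +x: 0 = out (hook drawn in), 0.014 m = pressed fully in (hook run out 14 mm). Spring: 2.5 N at 0, 5 N at 5 mm, 9.5 N at 14 mm; it drives the plunger back when let go. Closed on a stud's neck it stops at about 0.005 and fingers on guard and pad would be 59 mm apart.
- thumb_pad: Black round-topped plate at the rear end of the plunger, 26 mm wide, 5 thick, z 16 to 53; flat rear face at x = -39 of the logger at rest, -25 pressed in. Its frame is the logger's frame moved along x by the plunger's travel.
- hook: Level J of 4 mm steel bar at z = 16 of the logger. Shank on the nose's left (inner side y = +4.5), cross bar in front of the nose, short lip turned back on the right (inner side y = -4.5, 2.5 long): open to the right (-y). Cross bar's inside is 1 mm ahead of the nose face at rest, 15 pressed: then the mouth spans x = 68 to 80.5. Frame: the logger's moved along x by the travel.
- nose_face (a point): Centre of the flat nose face of the logger, at (68, 0, 16) mm in its frame; axes as the logger.
- guard_front (a point): Point (25, 0, 44) of the logger, on the flat front face of its finger guard: black round-topped plate 34 mm wide, 6 thick, z 9 to 58. To squeeze: from above, one finger on this face, the other on the thumb pad's rear face, fingertips over the barrel (z above 24): 64 mm apart at rest, 50 mm fully pressed, evenly about the logger's origin. A 20 N grip keeps it fully pressed.
- stage: Two-zone warming stage, fixed, white housing with two bare aluminium plates: deck 28 mm above the bench, x -110 to 80, y -110 to 110 mm in its frame (origin on the bench; x to its back, y to its left). Left zone centred on y = 55, right on y = -55. Three 5 mm high pins round (40, +-55) locate a dish; the front 90 mm is bare.
- stud_left: Mushroom-headed steel stud of the left zone, fixed; origin at its foot on the deck, at (-15, 55, 28) mm of the stage. Collar 14 mm across, 3 high; neck 6 mm across up to 27; head 13 mm across from 27 to 34 mm above the deck.
- stud_right: The same stud of the right zone, at (-15, -55, 28) mm of the stage.
- neck_left (a point): Middle of the left stud's neck, on its axis, 16 mm above the deck: as high as the hook of a logger that lies on the deck.
- neck_right (a point): The same on the right stud.
- dish: Petri dish, pale beige, 64 mm across, 15 mm high, loose on the zone in use (left or right); origin at the centre of its underside.
- cover: Black blanking cover, 76 mm disc 8 mm thick with a knob to 23 mm, loose on the other zone; origin at the centre of its underside.
- timer: Bystander: white bench timer, 66 x 66 x 19 mm, loose on the bench.
- forceps: Bystander: steel forceps, 116 mm long, loose on the bench.
- spare_dish: Bystander: second Petri dish, 64 mm across, 15 mm high, loose on the bench.
- label_tape: Bystander: roll of label tape, 60 mm across, 13 mm high, loose on the bench.
- marker_black: Bystander: marker pen, 132 mm long, 13 mm thick, loose on the bench.

How it is judged:
On the way, in this order (a step that is already met when the one before it is completed fails the run):
1. the hook has closed on the neck of the stud beside the dish, with no finger on the thumb pad (value of joint plunger between 0.0035 and 0.0062 m and contact force between the fingers and thumb_pad below 0.3 N and ((contact force between hook and stud_left above 1.5 N and horizontal distance between neck_left and dish below 0.08 m) or (contact force between hook and stud_right above 1.5 N and horizontal distance between neck_right and dish below 0.08 m))), for 0.2 s.
2. the logger is tugged back so that the nose lifts at least 1.5 mm off that stud while the hook holds, with no finger on the thumb pad (value of joint plunger above 0.0066 m and contact force between the fingers and thumb_pad below 0.3 N and ((contact force between hook and stud_left above 1.5 N and horizontal distance between neck_left and dish below 0.08 m) or (contact force between hook and stud_right above 1.5 N and horizontal distance between neck_right and dish below 0.08 m))), for 0.1 s.
At the end, for the whole second after the job is handed in: Logger clipped to the stud beside the dish: hook bears on the neck (over 1.5 N), plunger at 3.5 to 6.2 mm, centre of the nose face within 7 mm of the stud axis; logger at rest on the deck (origin within 24 to 36 mm above the bench), tilted under 0.15 rad (value of joint plunger between 0.0035 and 0.0062 m and angle between logger's own z axis and vertical below 0.15 rad and linear speed of logger below 0.01 m/s and z of logger in the frame of stage between 0.024 and 0.036 m and ((contact force between hook and stud_left above 1.5 N and horizontal distance between neck_left and nose_face below 0.007 m and horizontal distance between neck_left and dish below 0.08 m) or (contact force between hook and stud_right above 1.5 N and horizontal distance between neck_right and nose_face below 0.007 m and horizontal distance between neck_right and dish below 0.08 m))); the robot touches nothing.
It fails at once if the dish or the cover is moved more than 10 mm (distance of any of dish, cover from where it was at the start of the episode above 0.01 m).
It fails at once if a bystander is moved more than 20 mm (distance of any of timer, forceps, spare_dish, label_tape, marker_black from where it was at the start of the episode above 0.02 m).
It also fails if it takes over 45 s, if anything falls off the work surface, if the arm or the gripper's body presses on something with over 40 N, if the wrist force passes 120 N, or if a joint passes its speed limit or range.

## Working session

There is one attempt and no reset: what is moved stays moved. The work goes in short steps, Python scripts to look and compute and a shell command to move; the robot and the scene stay as the last step left them, time stands still between calls to the robot, and variables do not carry over. Pictures are saved under pics/ and viewed, at most 10 in all, crops included, and the job is handed in when it is done.

```bash
ls; mkdir -p pics; python3 - <<'E'
from cell import manip
import cv2
for n in("side","top"):
    cv2.imwrite(f"pics/{n}0.png",manip.get_image(n)[:,:,::-1]); 
    m=manip.camera_model(n);R=cv2.Rodrigues(m["rvec"])[0];print(n,m["K"],-R.T@m["tvec"],R)
print(manip.get_state())
E
```

```text
cell.py
nudge.py
pics
side [[371.29346083   0.         255.42476672]
 [  0.         371.29346083 190.95264734]
 [  0.           0.           1.        ]] [ 0.42335592 -0.96657752  0.46551898] [[ 0.98868879 -0.14991968 -0.00430981]
 [-0.0678577  -0.4215115  -0.90428059]
 [ 0.13375282  0.89434453 -0.4269169 ]]
top [[410.35874082   0.         258.41215186]
 [  0.         410.35874082 191.20695079]
 [  0.           0.           1.        ]] [ 0.34480418 -0.12882001  1.22453044] [[ 0.00660717 -0.99978142  0.01983563]
 [-0.98498147 -0.00992926 -0.17237435]
 [ 0.17253363 -0.01839882 -0.98483178]]
{'t': 0.1, 'qpos': array([ 9.72005481e-01,  1.50909711e-01,  1.43794716e+00,  1.01597676e-05,
        1.55378777e+00, -1.33979306e-01]), 'qvel': array([ 0.00031661, -0.00106738, -0.00126327, -0.00030857, -0.00069313,
        0.0004146 ]), 'tau': array([ 3.48436151e-03, -7.14378619e+01, -5.71801043e+01, -3.79261637e-04,
        6.85977138e-03, -6.47358638e-05]), 'tool_pos': array([0.2576278 , 0.51381432, 0.23076066]), 'tool_rot': array([-7.23480556e-01, -3.05675491e+00,  1.53687246e-03]), 'contact_force': array([ 0.37587825, -0.23736461, -0.45016757]), 'ft_torque': array([-0.04029805, -0.03609691, -0.01344958]), 'finger_force': 0.0, 'width': 0.9997656472078577}
```

View pics/top0.png

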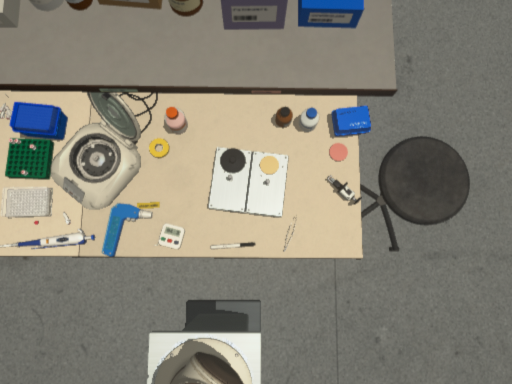

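View pics/side0.png

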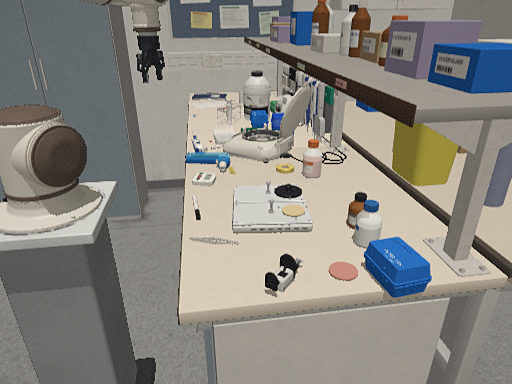

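The top view shows the stage at (248,182), with the dish on its right zone at (269,165) and the cover at (232,160). The logger is near (343,189) and the shelf is at the top. The side view shows the logger at (282,273). I'll zoom in on both views next.

```bash
python3 - <<'E'
import cv2,numpy as np
t=cv2.imread("pics/top0.png")[135:225,200:370];s=cv2.imread("pics/side0.png")[175:300,225:325]
a=cv2.resize(t,None,fx=4.5,fy=4.5,interpolation=cv2.INTER_CUBIC);cv2.imwrite("pics/tc.png",a)
cv2.imwrite("pics/sc.png",cv2.resize(s,None,fx=4.5,fy=4.5,interpolation=cv2.INTER_CUBIC))
E
```

```text
(no output)
```

View pics/tc.png

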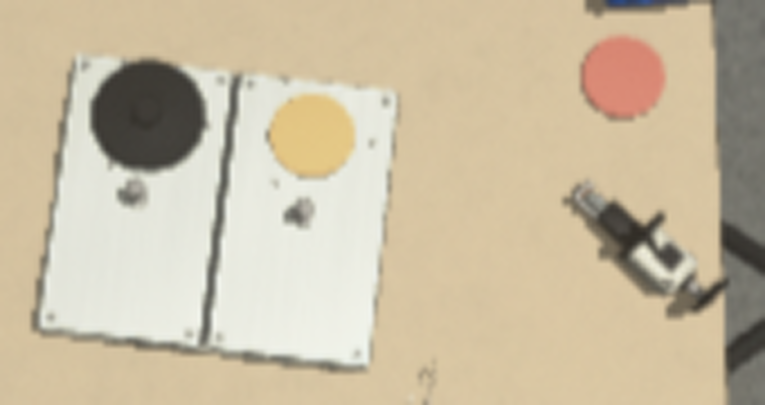

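View pics/sc.png

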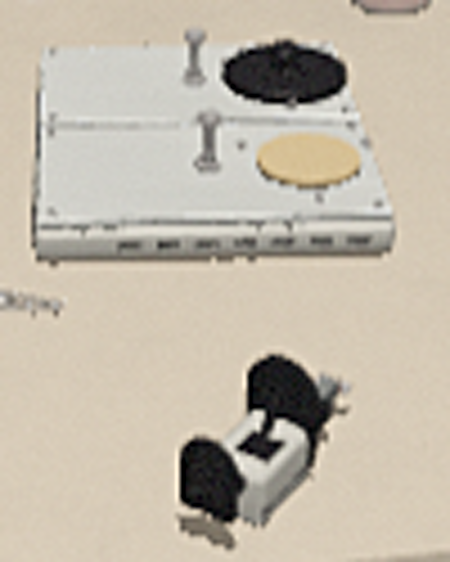

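The top crop shows the stage rotated about -8°, with the right stud head near full-image px (267,182). The logger's nose points up-left, from its pad at (357,200) to its hook at (328,178). In the side crop the right stud head is at (271,201) and its foot at (271,211). The guard apex is near (287,254) and the pad apex near (271,272).

```bash
cat > h.py <<'E'
import cv2,numpy as np
from cell import manip
M={n:manip.camera_model(n) for n in("side","top")}
def ray(n,p):
    m=M[n];R=cv2.Rodrigues(m["rvec"])[0]
    d=R.T@np.linalg.inv(m["K"])@np.array([p[0],p[1],1.]);return -R.T@m["tvec"],d/np.linalg.norm(d)
def plane(n,p,z):
    c,d=ray(n,p);return c+d*(z-c[2])/d[2]
def tri(ps,pt):
    (a,u),(b,v)=ray("side",ps),ray("top",pt)
    s=np.linalg.lstsq(np.c_[u,-v],b-a,rcond=None)[0];p,q=a+u*s[0],b+v*s[1];return (p+q)/2,np.linalg.norm(p-q)
def proj(n,P):
    m=M[n];return cv2.projectPoints(np.array(P,float).reshape(-1,1,3),m["rvec"],m["tvec"],m["K"],None)[0].reshape(-1,2)
def blobs(mask,x0,y0,x1,y1,amin=4):
    k=np.zeros_like(mask);k[y0:y1,x0:x1]=mask[y0:y1,x0:x1]
    n,l,s,c=cv2.connectedComponentsWithStats(k,connectivity=8)
    return [(s[i],c[i],l==i) for i in range(1,n) if s[i,4]>=amin]
E
python3 - <<'E'
from h import *
np.set_printoptions(precision=4,suppress=True)
t=cv2.imread("pics/top0.png");s=cv2.imread("pics/side0.png")
ht=cv2.cvtColor(t,cv2.COLOR_BGR2HSV)
w=((ht[...,1]<35)&(ht[...,2]>170)).astype(np.uint8)
w=cv2.morphologyEx(w,cv2.MORPH_CLOSE,np.ones((5,5)))
b=max(blobs(w,200,135,300,225),key=lambda b:b[0][4])
c=cv2.findContours(b[2].astype(np.uint8),0,1)[0][0]
hull=cv2.convexHull(c);q=cv2.approxPolyN(hull,4).reshape(-1,2)
print("stage corners",q);Q=np.array([plane("top",p,.028) for p in q]);print(Q, np.linalg.norm(Q-np.roll(Q,1,0),axis=1))
# dark blobs
for n,im,box,th in(("top",t,(320,170,365,210),75),("side",s,(262,250,305,300),75)):
    mk=(im.max(2)<th).astype(np.uint8)
    for S,C,l in blobs(mk,*box):
        ys,xs=np.nonzero(l);print(n,S,C,"top",ys.min(),xs[ys==ys.min()], cv2.minAreaRect(np.c_[xs,ys].astype(np.float32)))
# case white in top
for S,C,l in blobs(w,320,170,365,210): print("case",S,C)
g=t[178:188,260:274].max(2);print("top stud r\n",g)
print("side stud\n",s[196:216,264:279].max(2))
print("dish",[ (S,C) for S,C,l in blobs(((ht[...,1]>110)&(ht[...,2]>180)).astype(np.uint8),255,150,285,180)])
print("logger top\n",t[170:208,324:364].max(2)//10)
E
```

```text
stage corners [[288 155]
 [281 216]
 [208 207]
 [217 147]]
[[ 0.666  -0.2396  0.028 ]
 [ 0.4813 -0.2179  0.028 ]
 [ 0.5059 -0.0036  0.028 ]
 [ 0.6883 -0.0256  0.028 ]] [0.2152 0.186  0.2158 0.1837]
top [333 181  12  12  58] [337.9138 185.6034] top 181 [335 336] ((337.7500305175781, 185.25001525878906), (9.899494171142578, 9.192388534545898), 45.0)
top [361 185   4   7  22] [362.5 188. ] top 185 [361 362] ((362.5, 188.0), (6.0, 3.0), 90.0)
top [355 198   6   5  11] [357.2727 200.0909] top 198 [359 360] ((357.5, 200.0), (1.399999976158142, 6.40000057220459), 53.13010025024414)
side [278 254  21  25 261] [287.659  264.4483] top 254 [285 286 287] ((288.3280029296875, 265.69598388671875), (19.140745162963867, 22.539567947387695), 10.304845809936523)
side [265 273  14  18 193] [271.1658 281.2487] top 273 [267 268 269 270 271 272] ((271.5, 281.5), (17.0, 13.0), 90.0)
case [341 186  14  13  98] [348.1429 193.1122]
top stud r
 [[234 234 234 235 236 232 222 224 221 232 233 234 234 235]
 [234 234 235 235 233 220 172 183 179 222 233 234 234 236]
 [234 234 235 231 214 178 149 173 179 195 231 234 
[... 1170 characters left out ...]
10 209 210 197 128]
 [207 209 211 211 215 223 140 119 143 223 213 210 213 214 185]
 [207 210 209 212 217 171 128 131 134 223 214 212 212 213 214]
 [209 208 211 213 176 145 108 125 105 207 215 213 210 212 212]
 [209 208 212 211 135 177 159 151 153 170 202 212 210 210 210]
 [207 209 210 213 191 128 143 140 147 155 200 212 210 208 209]
 [207 208 208 210 212 178 183 188 181 194 213 210 209 211 209]
 [209 210 209 209 211 212 212 214 213 213 212 209 210 209 208]
 [209 207 210 211 210 209 210 209 210 208 208 208 208 211 209]]
dish []
logger top
 [[21 21 21 ... 11 11 11]
 [21 21 21 ... 11 11 11]
 [21 21 21 ... 11 11 11]
 ...
 [21 21 21 ... 13 11 11]
 [21 21 21 ... 13 12 11]
 [21 21 21 ... 13 12 12]]
```

```bash
python3 - <<'E'
from h import *
np.set_printoptions(precision=4,suppress=True)
print("head",tri((271.2,201),(267.5,181.3)),plane("side",(271.2,201),.0585),plane("top",(267.5,181.3),.06))
print("neck mid/foot side",plane("side",(271,206.5),.044),plane("side",(271,211.2),.0285))
print("pred stud px",proj("side",[[.5791,-.1763,.0585],[.5791,-.1763,.028]]),proj("top",[[.5791,-.1763,.062],[.5791,-.1763,.028]]))
g=plane("side",(286,253.6),.058);p=plane("side",(269.5,272.6),.053);d=g-p
print("guard",g,"pad",p,np.hypot(*d[:2]),np.degrees(np.arctan2(d[1],d[0])))
t=cv2.imread("pics/top0.png");s=cv2.imread("pics/side0.png")
a=cv2.resize(t[172:208,322:366],None,fx=16,fy=16,interpolation=0)
b=cv2.resize(s[250:300,260:316],None,fx=11,fy=11,interpolation=0)
cv2.imwrite("pics/lt.png",a[:590]);cv2.imwrite("pics/ls.png",b)
E
```

```text
head (array([ 0.5793, -0.1768,  0.0586]), np.float64(0.0015543916771904817)) [ 0.5801 -0.1765  0.0585] [ 0.5782 -0.1767  0.06  ]
neck mid/foot side [ 0.5796 -0.1775  0.044 ] [ 0.5807 -0.173   0.0285]
pred stud px [[270.7722 200.9952]
 [270.6071 212.0513]] [[267.3923 180.8579]
 [266.9188 183.1139]]
guard [ 0.5665 -0.3967  0.058 ] pad [ 0.5264 -0.442   0.053 ] 0.06054047175373704 48.445541570942865
```

View pics/lt.png

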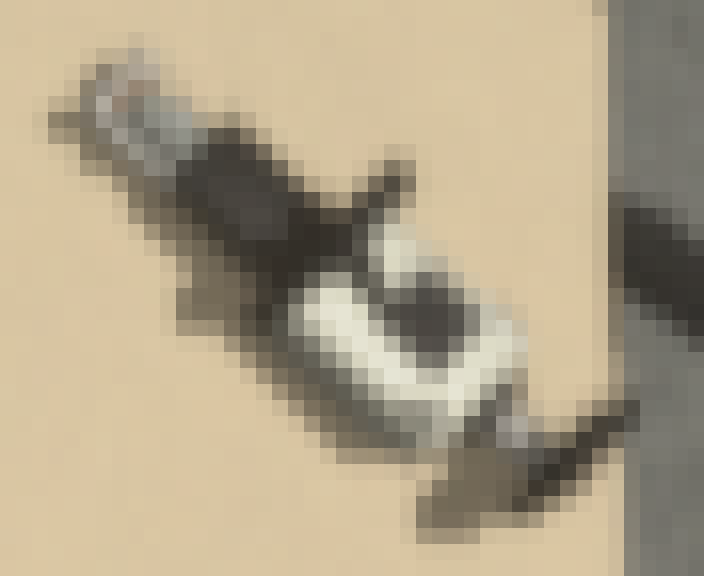

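View pics/ls.png

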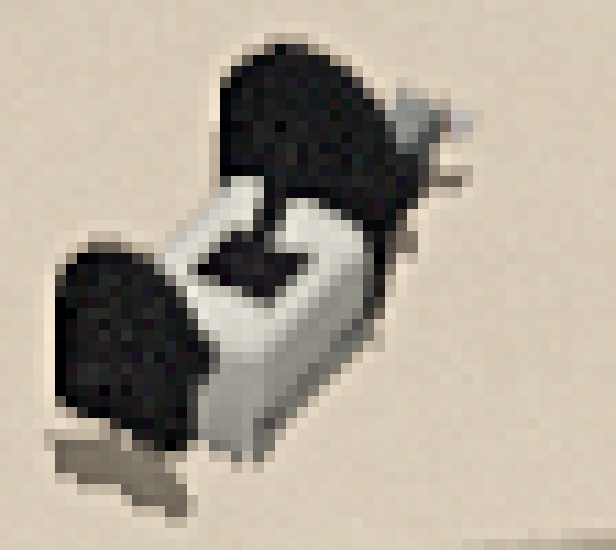

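The crops show these edges, in full-image px:
- **Pad, top view:** (354.5,203.6) to (362,197.3).
- **Nose, top view:** near (330,178).
- **Case, side view:** right top edge (293.6,271.4) to (283.6,280), and rear left top corner (275,272.7).
- **Pad, side view:** bottom edge (265.5,286.4) to (276.8,290.9).

```bash
python3 - <<'E'
from h import *
np.set_printoptions(precision=4,suppress=True)
S=lambda u,v,z:plane("side",(260+u/11-.5,250+v/11-.5),z)
T=lambda u,v,z:plane("top",(322+u/16-.5,172+v/16-.5),z)
def l(n,a,b): d=(b-a)[:2];print(n,a,b,np.hypot(*d),np.degrees(np.arctan2(d[1],d[0])))
l("pad bottom R->L",S(188,450,.016),S(58,402,.016))
l("pad sides R->L",S(215,350,.035),S(56,300,.035))
l("case right edge, back->front",S(260,335,.028),S(372,230,.028))
l("case rear top R->L",S(260,335,.028),S(160,250,.028))
l("guard sides mid R->L",S(425,185,.030),S(220,130,.035))
l("top pad R->L",T(640,402,.036),T(515,510,.036))
l("top nose<-case", T(410,330,.028),T(130,90,.018))
l("top pad->nose",T(575,460,.045),T(130,90,.018))
l("side pad apex->hook", S(115,240,.053),S(430,115,.018))
print(tri((260+115/11-.5,250+240/11-.5),(322+575/16-.5,172+460/16-.5)))
E
```

```text
pad bottom R->L [ 0.5388 -0.4476  0.016 ] [ 0.5198 -0.4324  0.016 ] 0.024319473516933452 141.55464468453388
pad sides R->L [ 0.5432 -0.4463  0.035 ] [ 0.5198 -0.4297  0.035 ] 0.028689522330691965 144.55875738091854
case right edge, back->front [ 0.5533 -0.4352  0.028 ] [ 0.5785 -0.4107  0.028 ] 0.03515319762466893 44.25982064129223
case rear top R->L [ 0.5533 -0.4352  0.028 ] [ 0.5413 -0.4104  0.028 ] 0.0275571017410593 115.86299921115506
guard sides mid R->L [ 0.59   -0.4023  0.03  ] [ 0.5564 -0.3878  0.035 ] 0.036564727071926595 156.52435682382867
top pad R->L [ 0.5399 -0.4552  0.036 ] [ 0.5195 -0.4314  0.036 ] 0.03132161305698875 130.47386988283438
top nose<-case [ 0.5543 -0.4149  0.028 ] [ 0.6014 -0.3658  0.018 ] 0.06810734003031309 46.22746111446504
top pad->nose [ 0.5275 -0.4404  0.045 ] [ 0.6014 -0.3658  0.018 ] 0.10502405357134419 45.289306565626475
side pad apex->hook [ 0.5278 -0.4385  0.053 ] [ 0.6008 -0.3664  0.018 ] 0.10256844922516924 44.67373811635937
(array([ 0.5271, -0.4384,  0.0528]), np.float64(0.001531520619911753))
```

```bash
cat >> h.py <<'E'
def go(x,y,z,psi):
    """shift in tool axes to reach world x,y,z with tool y axis along psi deg (mod 180)"""
    s=manip.get_state();R=cv2.Rodrigues(s["tool_rot"])[0];y0=np.degrees(np.arctan2(R[1,1],R[0,1]))
    a=(y0-psi+90)%180-90
    print("t",s["t"],"pos",s["tool_pos"].round(4),"yaw",round(y0,2),"tilt",R[:,2].round(3),"shift",(R.T@(np.array([x,y,z])-s["tool_pos"])).round(4),"turn",round(np.radians(a),3),"q6",s["qpos"][5].round(2),"w",round(s["width"],3),"f",s["contact_force"].round(2),s["finger_force"])
E
python3 -c "
from h import *
go(.5525,-.414,.15,45)"
```

```text
t 0.1 pos [0.2576 0.5138 0.2308] yaw 63.37 tilt [-0.001 -0.001 -1.   ] shift [-0.6795 -0.6971  0.0814] turn 0.321 q6 -0.13 w 1.0 f [ 0.38 -0.24 -0.45] 0.0
```
Type rows: speeds ~0.05 per row. 20 rows spaced: dx -.034, dy -.035 (norm .0487). Keep z for the first ones. I could just list few waypoints: "what a row doesn't reach only later rows make up": repeating the final row lets it approach at 0.05/row. So row with final pose repeated 20 times? A row goes at most 0.05 m; so yes repeat identical rows. Joint speed limit safe. But path straight-ish. Use z level in the first 20.

The rows are not in the units I measure in: shifts go in cm and turns go in units of 0.25 rad. I convert before sending: -0.035 m is -3.5, -0.034 m is -3.4, 0.05 rad is 0.2.

```bash
echo '[[[1,-3.4,-3.5,0,0],[1,-6.8,-7,0,0],[1,-10.2,-10.5,0,0],[1,-13.6,-14,0,0],[1,-17,-17.5,0,0.2],[1,-20.4,-21,0,0.4],[1,-23.8,-24.5,0,0.6],[1,-27.2,-28,0,0.8],[1,-30.6,-31.5,0,1],[1,-34,-35,0,1.284],[1,-37.4,-38.5,0,1.284],[1,-40.8,-42,0,1.284],[1,-44.2,-45.5,0,1.284],[1,-47.6,-49,0,1.284],[1,-51,-52.5,2,1.284],[1,-54.4,-56,4,1.284],[1,-58,-59.5,6,1.284],[1,-61.4,-63,8,1.284],[1,-64.8,-66.4,8,1.284],[1,-67.95,-69.7,8.14,1.284]]]' | python3 nudge.py; python3 -c "
from h import *
go(.5525,-.414,.12,45)"
```

```text
t: 2.1
tool_pos: [0.5512, -0.4103, 0.1486]
tool_rot: [-1.202, -2.901, -0.001]
contact_force: [0.4, 0.5, 0.6]
width: 0.999
finger_force: 0.0
t 2.1 pos [ 0.5512 -0.4103  0.1486] yaw 44.98 tilt [-0.001  0.001 -1.   ] shift [-0.0036 -0.0017  0.0286] turn -0.0 q6 -1.54 w 0.999 f [0.41 0.47 0.63] 0.0
```

```bash
echo '[[[1,-0.15,-0.1,4,0],[1,-0.3,-0.15,8.5,0],[1,-0.36,-0.17,8.86,0],[1,-0.36,-0.17,8.86,0]]]' | python3 nudge.py; python3 -c "
from h import *
go(.5525,-.414,.023,45)
a=manip.get_image('side')[235:305,240:320,::-1];b=manip.get_image('top')[150:220,315:395,::-1]
cv2.imwrite('pics/g1.png',cv2.resize(np.hstack([a,b]),None,fx=5,fy=5,interpolation=2))"
```

```text
t: 2.5
tool_pos: [0.5523, -0.4121, 0.0614]
tool_rot: [-1.202, -2.901, -0.001]
contact_force: [-1.0, -0.8, 0.7]
width: 0.998
finger_force: 0.0
t 2.5 pos [ 0.5523 -0.4121  0.0614] yaw 44.98 tilt [-0.002  0.001 -1.   ] shift [-0.0016 -0.0012  0.0384] turn -0.0 q6 -1.54 w 0.998 f [-0.99 -0.81  0.73] 0.0
```

View pics/g1.png

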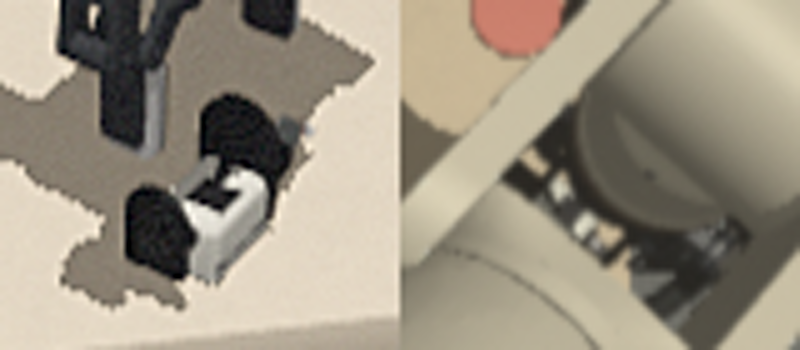

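The rear finger tip shows in the side view at (270,265), behind and above the pad. I'll check its position against the pad.

```bash
python3 -c "
from h import *
for p,z in(((269.5,265.5),.074),((260.5,262.5),.074)): print(plane('side',p,z))
c=np.array([.5523,-.4121]);u=np.array([.707,.707]);n=np.array([.707,-.707])
for k in(42.5,57):
  for w in(11,-11):
    P=np.r_[c-u*k/1000+n*w/1000,.074];print(k,w,P,proj('side',P))
"
```

```text
[ 0.52474054 -0.44936898  0.074     ]
[ 0.51074104 -0.43840944  0.074     ]
42.5 11 [ 0.5300295 -0.4499245  0.074    ] [[272.56070702 265.40362698]]
42.5 -11 [ 0.5144755 -0.4343705  0.074    ] [[262.2170554 260.9429004]]
57 11 [ 0.519778 -0.460176  0.074   ] [[267.80194096 269.58628479]]
57 -11 [ 0.504224 -0.444622  0.074   ] [[257.37652385 264.97589895]]
```

Converted, 0.0384 m is 3.84, -0.0016 m is -0.16.

```bash
echo '[[[1,-0.16,-0.12,3.84,0],[1,-0.16,-0.12,3.84,0],[1,-0.16,-0.12,3.84,0],[0.5,-0.16,-0.12,3.84,0],[0.5,-0.16,-0.12,3.84,0],[0.5,-0.16,-0.12,3.84,0],[0.5,-0.16,-0.12,3.84,0],[0.5,-0.16,-0.12,3.84,0],[0.5,-0.16,-0.12,3.84,0],[0.5,-0.16,-0.12,3.84,0],[0.5,-0.16,-0.12,3.84,0]]]' | python3 nudge.py; python3 -c "
from h import *
go(.5525,-.414,.023,45)"
```

```text
t: 3.7
tool_pos: [0.5547, -0.4147, 0.0272]
tool_rot: [1.2, 2.898, -0.001]
contact_force: [2.1, 9.3, 24.6]
width: 0.559
finger_force: 59.6
t 3.7 pos [ 0.5547 -0.4147  0.0272] yaw 45.01 tilt [ 0.005 -0.003 -1.   ] shift [ 0.0021 -0.0011  0.0042] turn 0.0 q6 -1.54 w 0.559 f [ 2.11  9.28 24.57] 59.55840468406677
```

Converted, -0.09 m is -9, -0.04 m is -4.

```bash
echo '[[[0.5,0,0,-0.5,0],[0.5,0,0,-1,0],[0.5,0,0,-2,0],[0.5,0,0,-4,0],[0.5,0,0,-9,0],[0.5,0,0,-9,0]]]' | python3 nudge.py; python3 -c "
from h import *
go(.5525,-.414,.023,45)
a=manip.get_image('side')[185:275,245:345,::-1]
cv2.imwrite('pics/g2.png',cv2.resize(a,None,fx=6,fy=6,interpolation=2))"
```

```text
t: 4.3
tool_pos: [0.5546, -0.4162, 0.1208]
tool_rot: [1.199, 2.894, -0.005]
contact_force: [0.9, -0.4, 0.0]
width: 0.548
finger_force: 62.5
t 4.3 pos [ 0.5546 -0.4162  0.1208] yaw 44.98 tilt [ 0.007 -0.007 -1.   ] shift [0.0039 0.     0.0978] turn -0.0 q6 -1.54 w 0.548 f [ 0.92 -0.38  0.  ] 62.45632454752922
```

View pics/g2.png

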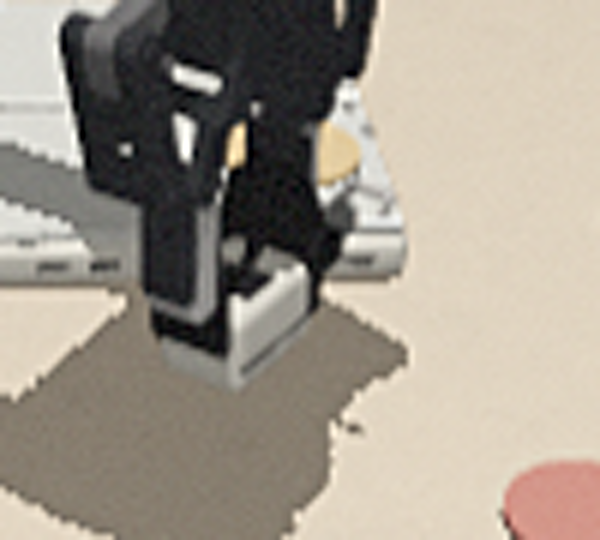

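The logger is held level at px (282,240) in the crop, clear of the bench, with the pad pressed in. Next I'll carry it to a point 35 mm left of the right stud.

```bash
python3 -c "
from h import *
go(.5001,-.1550,.121,10)
print(proj('side',[[.552,-.440,.094],[.552,-.440,.09]]))"
```

```text
t 4.35 pos [ 0.5539 -0.4155  0.1176] yaw 44.98 tilt [ 0.005 -0.004 -1.   ] shift [ 0.2223  0.1461 -0.0048] turn 0.61 q6 -1.54 w 0.552 f [ 0.86  0.78 -1.78] 62.44272217154503
[[284.04053559 251.38634031]
 [283.97504941 253.29826439]]
```

Converted, 0.2223 m is 22.23, 0.21 m is 21, 0.61 rad is 2.44.

```bash
echo '[[[0.5,3,2,0,0.24],[0.5,6,4,0,0.52],[0.5,10,6.6,0,0.88],[0.5,14,9.2,0,1.32],[0.5,18,11.8,0,1.8],[0.5,21,13.8,0,2.2],[0.5,22.23,14.61,0,2.44],[0.5,22.23,14.61,0,2.44],[0.5,22.23,14.61,0,2.44]]]' | python3 nudge.py; python3 -c "
from h import *
go(.5001,-.1550,.121,10)
a=manip.get_image('side')[155:225,225:315,::-1];b=manip.get_image('top')[140:210,215:305,::-1]
cv2.imwrite('pics/side2.png',manip.get_image('side')[:,:,::-1])
cv2.imwrite('pics/g3.png',cv2.resize(np.vstack([a,b]),None,fx=4.2,fy=4.2,interpolation=2))"
```

```text
t: 5.25
tool_pos: [0.4991, -0.1541, 0.1131]
tool_rot: [2.016, 2.409, -0.0]
contact_force: [0.9, 0.4, -0.9]
width: 0.55
finger_force: 62.4
t 5.25 pos [ 0.4991 -0.1541  0.1131] yaw 10.14 tilt [-0. -0. -1.] shift [-0.001   0.0009 -0.0079] turn 0.002 q6 -0.62 w 0.55 f [ 0.89  0.45 -0.94] 62.41895467042923
```

View pics/g3.png

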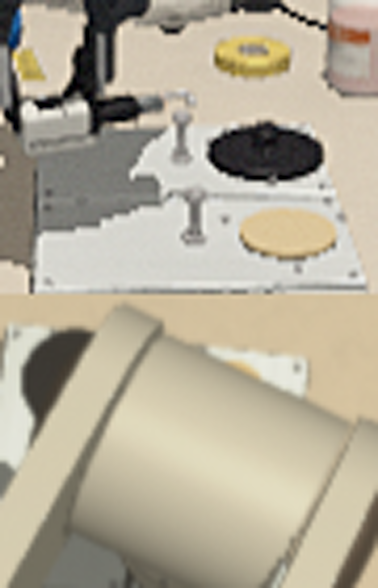

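The side view shows the hook held at px (271,179), left of and above the right stud, whose head is at (271,201). The top view is blocked by the arm. I'll check the hook against its expected projection.

```bash
python3 -c "
from h import *
a=np.radians(10.1);u=np.array([np.cos(a),np.sin(a),0]);v=np.array([-u[1],u[0],0]);o=np.array([.4991,-.1541,.086])
L=lambda x,y,z:o+u*x/1e3+v*y/1e3+[0,0,z/1e3]
for p in((87,8.5,16),(87,-8.5,16),(80,-8.5,16),(68,-4,21),(68,-4,11),(53,-9.5,22.5),(-19,-15,0),(-19,-15,28),(25,-15,0),(25,-17,9)): print(p,proj('side',L(*p)))
s=cv2.imread('pics/side2.png').max(2)
for r in range(174,192): print(r,s[r,224:276:1] if 0 else s[r,256:276])
print('case lower edge'); 
for r in range(178,194): print(r,s[r,226:256])
"
```

```text
(87, 8.5, 16) [[269.20850995 177.07266645]]
(87, -8.5, 16) [[271.65619474 179.64693994]]
(80, -8.5, 16) [[268.98066941 180.02470613]]
(68, -4, 21) [[263.74849238 178.09951335]]
(68, -4, 11) [[263.72703385 181.84824146]]
(53, -9.5, 22.5) [[258.68231292 179.19153792]]
(-19, -15, 0) [[230.77038831 192.76733285]]
(-19, -15, 28) [[230.37946499 181.96776167]]
(25, -15, 0) [[248.44418248 190.16747629]]
(25, -17, 9) [[248.65280025 187.0953122 ]]
174 [213 212 215 212 213 213 212 211 214 213 213 214 211 214 211 213 214 213
 214 212]
175 [214 213 211 214 214 214 212 214 212 214 215 214 214 216 213 213 211 213
 213 214]
176 [222 220 217 217 219 219 218 216 215 202 205 212 215 208 202 215 216 211
 214 211]
177 [182 212 192 203 194 186 187 208 210 192 178 171 168 176 195 195 214 212
 213 213]
178 [ 62 162 159 175 155 135 128 156 187 174 177 192 185 154 214 206 215 214
 214 213]
179 [ 36  74 126 139 129 119 103  99 199 198 207 221 219 154 177 196 213 213
 213 215]
180 [ 47  37  48 103  91  89  92  99 202 223 219 213 213 188 186 196 218 214
 212 213]
181 [ 30  29  47  94  90 114 139 133 210 218 199 
[... 2255 characters left out ...]
127 115 116 139
 135 135 152 148 123 131 124 123 124 125 124 125]
189 [127 132 127 127 119 158 124 127 121 131 132 119 134 139 152 153 149 163
 159 153 151 125 121 125 127 126 124 122 119 126]
190 [124 128 125 125 125 161 107 119 145 161 161 147 156 148 149 144 142 139
 136 128 122 120 123 122 122 123 123 122 124 124]
191 [113 121 126 126 127 144 136 137 145 144 138 134 133 126 127 122 119 118
 119 123 124 120 124 123 123 121 127 124 121 123]
192 [201 118 125 123 126 122 130 127 127 122 119 120 120 122 121 125 127 126
 121 123 126 122 124 121 120 121 120 127 125 123]
193 [190 122 127 126 127 124 127 121 124 121 123 126 125 126 122 122 123 122
 126 124 122 125 127 125 122 126 124 122 128 122]
```

```bash
python3 -c "
from h import *
go(.5016,-.1548,.059,10)"
```

```text
t 5.4 pos [ 0.4991 -0.1548  0.1129] yaw 10.03 tilt [-0. -0. -1.] shift [-0.0004  0.0025  0.0539] turn 0.001 q6 -0.62 w 0.552 f [ 0.23  0.03 -0.73] 62.417908161878586
```

The rows are not in the units I measure in: shifts go in cm and turns go in units of 0.25 rad. I convert before sending: 0.0539 m is 5.39, 0.045 m is 4.5.

```bash
echo '[[[0.5,0,0.25,2.5,0],[0.5,0,0.25,4.5,0],[0.5,0,0.25,5.39,0],[0.5,0,0.25,5.39,0],[0.5,0,0.25,5.39,0]]]' | python3 nudge.py; python3 -c "
from h import *
go(.5077,-.1893,.059,10)
cv2.imwrite('pics/side3.png',manip.get_image('side')[:,:,::-1])
s=cv2.imread('pics/side3.png').max(2)
print(s[184:206,222:250]);print(s[186:206,256:278])"
```

```text
t: 5.9
tool_pos: [0.5018, -0.1539, 0.0599]
tool_rot: [2.019, 2.407, 0.0]
contact_force: [0.8, 0.5, -1.3]
width: 0.548
finger_force: 62.4
t 5.9 pos [ 0.5018 -0.1539  0.0599] yaw 10.02 tilt [ 0. -0. -1.] shift [-0.0359 -0.0003  0.0009] turn 0.0 q6 -0.62 w 0.548 f [ 0.84  0.51 -1.28] 62.42138251662254
[[ 49  44  47  51  38  35  43 173 227 215 215 216 220 222 221 223 221 221
  222 223 221 225 228 242  78  11  32  85]
 [ 52  39  38  46  42  28  78 235 229 221 216 216 195 190 185 190 191 193
  195 195 195 199 204 203  62  12  24  87]
 [ 75  35  37  47  37  59  67 192 193 230 225 225 156 127  99 116 130 133
  130 132 131 133 107  83  31  16  27  86]
 [ 84  33  36  39  51 133  99  62 127 192 189 191 130 120 108 116 120 120
  118 121 120 131   7  18  18  21  33  87]
 [ 79  25  37  32  55 144 118  59 134 118 116 119 123 121 127 126 126 125
  128 126 127 119   0  33  23  31  23  88]
 [ 99  28  49  30  49 144 142  55 133 127 122 121 130 126 127 129 127 125
  120 122 130 122   6  22  22  18  21  88]
 [110  23  55  38  45 149 150  74 135 128 132 123 132 123 128 124 120 126
  125 128 133 141   8  1
[... 2935 characters left out ...]
0 207 221 220 170 174 181 221
  216 215 214 218]
 [ 49  32  33  73  95  96  97  92 105 211 222 217 220 203 185 174 175 208
  220 216 217 215]
 [ 40  30  35  55  99  97  98  97 147 221 215 218 205 164 163 190 184 172
  203 215 211 210]
 [ 30  24  27  56 107 131 129 125 159 226 217 211 180 134 154 182 174 143
  171 179 165 183]
 [ 25   7  23  89 124 142 133 131 136 230 220 204 194 176 145 151 141 161
  192 210 199 209]
 [ 78 111 108 125 132 127 128 213 116 184 176 167 220 219 102 116 131 215
  217 227 227 226]
 [122 133 131 131 128 120 125 195 116 197 189 188 224 230 118 105 147 233
  221 220 218 218]
 [129 124 124 121 122 118 111 107 119 232 223 223 223 230 112 102 149 233
  221 217 221 222]]
```

```bash
python3 -c "
from h import *
a=np.radians(10.02);u=np.array([np.cos(a),np.sin(a),0]);v=np.array([-u[1],u[0],0]);o=np.array([.5018,-.1539,.0327])
L=lambda x,y,z:o+u*x/1e3+v*y/1e3+[0,0,z/1e3]
for p in((87,8.5,16),(87,-8.5,16),(80,-8.5,16),(68,-4,16),(68,-4,21),(68,-4,11),(-19,-15,20),(-19,-15,28)): print(p,proj('side',L(*p)))
"
```

```text
(87, 8.5, 16) [[270.01505602 196.21261591]]
(87, -8.5, 16) [[272.40566147 199.02317257]]
(80, -8.5, 16) [[269.79702381 199.43191741]]
(68, -4, 16) [[264.68439627 199.37524069]]
(68, -4, 21) [[264.69705674 197.58795982]]
(68, -4, 11) [[264.6717937  201.15434777]]
(-19, -15, 20) [[232.31972622 205.1123632 ]]
(-19, -15, 28) [[232.21688687 202.15470443]]
```

Converted, -0.022 m is -2.2, -0.016 m is -1.6.

```bash
echo '[[[0.5,-0.8,0,0,0],[0.5,-1.6,0,0,0],[0.5,-2.2,0,0,0],[0.5,-2.2,0,0,0],[0.5,-2.2,0,0,0]]]' | python3 nudge.py; python3 -c "
from h import *
go(.5077,-.1893,.059,10)"; echo '[[[0.5,-0.4,0,0,0],[0.5,-0.8,0,0,0],[0.5,-1.2,0,0,0],[0.5,-1.2,0,0,0],[0.5,-1.2,0,0,0]]]' | python3 nudge.py; python3 -c "
from h import *
go(.5077,-.1893,.059,10)"
```

```text
t: 6.45
tool_pos: [0.5053, -0.1753, 0.0592]
tool_rot: [-2.019, -2.406, 0.0]
contact_force: [-0.1, 0.5, -0.9]
width: 0.55
finger_force: 62.4
t 6.45 pos [ 0.5053 -0.1753  0.0592] yaw 10.0 tilt [-0.  0. -1.] shift [-0.0142 -0.      0.0002] turn -0.0 q6 -0.65 w 0.55 f [-0.08  0.5  -0.85] 62.418127208948135
t: 6.95
tool_pos: [0.5074, -0.187, 0.0592]
tool_rot: [-2.019, -2.407, 0.0]
contact_force: [0.1, -0.4, -0.8]
width: 0.555
finger_force: 62.4
t 6.95 pos [ 0.5074 -0.187   0.0592] yaw 10.01 tilt [-0.  0. -1.] shift [-0.0023 -0.0001  0.0002] turn 0.0 q6 -0.67 w 0.555 f [ 0.06 -0.43 -0.76] 62.41812586784363
```

```bash
echo '[[[0.5,-0.1,0,0,0],[0.5,-0.2,0,0,0],[0.5,-0.2,0,0,0],[0.5,-0.2,0,0,0]]]' | python3 nudge.py;echo '[[[0.5,-0.1,0,0,0],[0.5,-0.15,0,0,0],[0.5,-0.15,0,0,0],[0.5,-0.15,0,0,0]]]' | python3 nudge.py; python3 -c "
from h import *
go(.5077,-.1893,.059,10)
cv2.imwrite('pics/side4.png',manip.get_image('side')[:,:,::-1])
s=cv2.imread('pics/side4.png').max(2)
print(s[200:216,256:282])"
```

```text
t: 7.35
tool_pos: [0.5077, -0.1889, 0.0592]
tool_rot: [-2.019, -2.407, 0.0]
contact_force: [-0.4, 0.3, -2.2]
width: 0.552
finger_force: 62.4
t: 7.75
tool_pos: [0.5079, -0.1899, 0.0591]
tool_rot: [-2.018, -2.407, -0.001]
contact_force: [-1.3, 5.3, 0.5]
width: 0.55
finger_force: 62.7
t 7.75 pos [ 0.5079 -0.1899  0.0591] yaw 10.05 tilt [-0.     0.001 -1.   ] shift [ 0.0006 -0.0001  0.0001] turn 0.001 q6 -0.68 w 0.55 f [-1.29  5.33  0.48] 62.703969329595566
[[ 48  36 124 126 125 120 117 120 197 222 216 217 208 164 164 186 180 171
  205 212 212 213 213 213 215 222]
 [100  97 144 138 135 134 137 209 225 217 218 214 184 139 158 184 174 148
  173 190 168 184 182 180 181 189]
 [134 134 145 144 130 131 184 224 210 225 224 198 175 135 147 159 141 126
  161 185 189 211 194 196 196 191]
 [109 111 106  98  78  81 161 187 187 176 194 167 162 131 116 121 112 150
  159 169 207 215 223 219 220 219]
 [ 42  54  36  30  29  32  63 144 178 120 141 133 122 117 110 112 134 218
  204 191 202 191 224 220 220 219]
 [ 14  38  32  41  46  43  42  70 129 138 120 107 103 105 119 113 152 237
  228 201 184 178 220 2
[... 402 characters left out ...]
40 134 190
  185 185 230 222 223 223 221 222]
 [ 20  47  63  58  84 109 107 116 133 131 122 128 123 168 114 139 106 171
  196 111 188 227 221 219 220 222]
 [104 104 113 115 127 134 130 133 124 125 122 126 106 161 171 162 163 185
  215  97 117 228 220 218 220 222]
 [136 129 127 130 128 130 125 124 120 121 115 113 104  91 154 147 155 163
  215 190 193 222 216 218 218 222]
 [127 127 122 124 123 123 121 116 122 200 200 195 196 193 193 197 190 202
  223 220 219 216 215 220 219 219]
 [122 118 113 109 113 111 109 119 199 230 225 224 223 224 222 222 222 218
  218 215 217 218 216 215 215 218]
 [115 119 203 198 199 197 193 195 227 218 218 218 217 218 219 219 217 217
  216 216 216 214 216 216 217 217]]
```

Converted, 0.001 m is 0.1, 0.003 m is 0.3.

```bash
echo '[[[0.5,0.1,0,0.1,0],[0.5,0.1,0,0.2,0],[0.5,0.1,0,0.3,0],[0.5,0.1,0,0.3,0]]]' | python3 nudge.py;echo '[[[0.5,0,0,0.1,0],[0.5,0,0,0.2,0],[0.5,0,0,0.2,0],[0.5,0,0,0.2,0]]]' | python3 nudge.py
```

```text
t: 8.2
tool_pos: [0.5077, -0.1893, 0.056]
tool_rot: [-2.019, -2.407, 0.0]
contact_force: [1.3, 2.5, -2.3]
width: 0.549
finger_force: 61.8
t: 8.6
tool_pos: [0.508, -0.1894, 0.0554]
tool_rot: [2.018, 2.407, 0.0]
contact_force: [-5.7, 7.2, 20.0]
width: 0.555
finger_force: 70.4
```

```bash
echo '[[[0.5,0.05,0,-0.15,0],[0.5,0.05,0,-0.15,0],[0.5,0.05,0,-0.15,0]]]' | python3 nudge.py; echo '[[[0.6,0,0,0,0],[0.65,0,0,0,0],[0.7,0,0,0,0],[0.75,0,0,0,0],[0.8,0,0,0,0],[0.9,0,0,0,0],[1,0,0,0,0],[1,0,0,0,0],[1,0,0,0,0]]]' | python3 nudge.py; python3 -c "
from h import *
go(.5077,-.1893,.059,10)
cv2.imwrite('pics/side5.png',manip.get_image('side')[:,:,::-1])
s=cv2.imread('pics/side5.png').max(2)
print(s[200:216,256:282]);print(s[196:220,218:256])"
```

```text
t: 8.9
tool_pos: [0.5079, -0.1891, 0.0557]
tool_rot: [2.019, 2.407, -0.0]
contact_force: [-0.1, 1.7, 2.5]
width: 0.548
finger_force: 63.6
t: 9.8
tool_pos: [0.5078, -0.1889, 0.0557]
tool_rot: [2.019, 2.407, -0.0]
contact_force: [1.5, -0.5, -0.1]
width: 1.005
finger_force: 0.0
t 9.8 pos [ 0.5078 -0.1889  0.0557] yaw 10.03 tilt [ 0. -0. -1.] shift [-0.0004 -0.0002 -0.0033] turn 0.001 q6 -0.67 w 1.005 f [ 1.47 -0.46 -0.07] 0.0
[[136 126 126 129 101  99 116 115 196 224 219 219 205 147 118 189 186 173
  203 215 213 215 213 214 215 220]
 [147 136 136 136 142 139 137 210 228 216 219 209 179 137 157 182 172 143
  173 181 164 182 182 181 182 188]
 [148 137 138 140 139 137 175 221 211 225 223 205 199 180 145 154 143 164
  194 213 201 210 196 195 196 197]
 [143 135 134 136 136 136 200 225 160 191 186 226 204 183 134 118 119 219
  219 230 227 228 220 219 220 222]
 [131 108 110 100  95 101 160 193 100  99 130 195 175 153 129 114 110 211
  227 221 220 220 220 218 221 219]
 [ 83  60  51  40   5   0   0  17 105 150 155 145 133 126 112 118  98 172
  219 224 222 222 215 222 221 221]
 [ 42  42  40  30  
[... 4188 characters left out ...]
 169 167 168 151 136 133 133 130 132 132 138 155 121
  124 102]
 [129 130 129 130 132 127 128 130 124 129 130 133 133 119  97 121 128 125
  113 125 162 135 130 132 148 124 105 135 135 136 133 119 155 166 166 149
  126 124]
 [130 128 130 131 129 127 129 134 129 132 130 132 133 132 103 124 119 114
   98 113 159  98 132 135 150 132 119 167 168 158 152 130 140 135 130 126
  106 123]
 [133 130 131 130 128 130 128 130 128 129 129 128 134 131 102 135 206 200
  200 202 148 119 164 158 156 151 129 135 131 126 122 116 201 192 194 195
  192 191]
 [133 130 132 128 129 131 130 131 127 130 126 131 131 130 102 161 236 226
  228 230 120 117 127 126 124 119 117 200 194 194 194 196 226 222 223 223
  223 222]]
```

```bash
python3 -c "
import cv2
cv2.imwrite('pics/g5.png',cv2.resize(cv2.imread('pics/side5.png')[165:230,205:305],None,fx=8,fy=8,interpolation=2))"
```

```text
(no output)
```

View pics/g5.png

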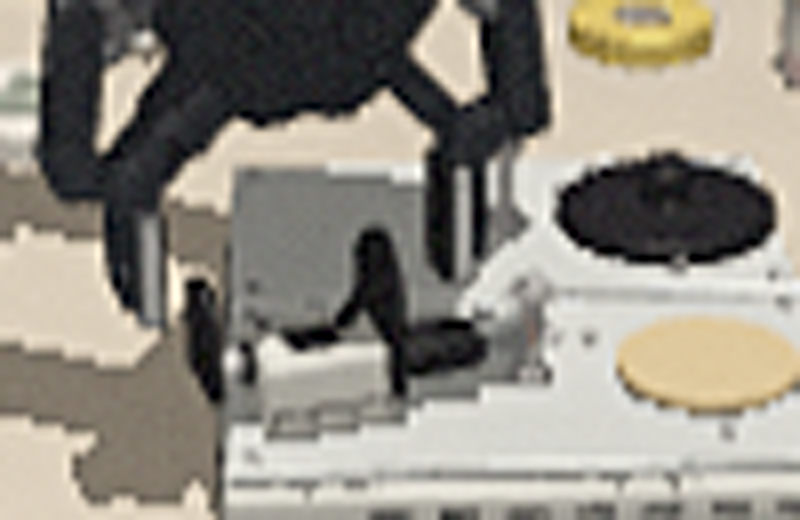

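The picture shows the logger lying on the stage. The hook is round the stud's neck with the nose against it, near px (271,206), and both fingers are clear. Next is the tug by the guard.

Converted, 0.0115 m is 1.15, -0.011 m is -1.1.

```bash
echo '[[[1,0,0,0.5,0],[1,0,0,1.15,0],[1,0,-0.6,1.15,0],[1,0,-1.1,1.15,0],[1,0,-1.1,1.15,0]]]' | python3 nudge.py; echo '[[[1,0,-0.1,0,0],[1,0,-0.2,0,0],[1,0,-0.2,0,0]]]' | python3 nudge.py;echo '[[[1,0,-0.1,0,0],[1,0,-0.1,0,0]]]' | python3 nudge.py;echo '[[[1,0,-0.1,0,0],[1,0,-0.1,0,0]]]' | python3 nudge.py
```

```text
t: 10.35
tool_pos: [0.4963, -0.191, 0.0443]
tool_rot: [-2.019, -2.407, 0.0]
contact_force: [0.5, 0.2, -0.4]
width: 1.001
finger_force: 0.0
t: 10.65
tool_pos: [0.4949, -0.1912, 0.0443]
tool_rot: [2.019, 2.407, -0.0]
contact_force: [0.2, 0.2, 0.6]
width: 1.0
finger_force: 0.0
t: 10.85
tool_pos: [0.4939, -0.1913, 0.0442]
tool_rot: [-2.019, -2.407, 0.0]
contact_force: [0.2, 0.4, -0.5]
width: 1.002
finger_force: 0.0
t: 11.05
tool_pos: [0.4929, -0.1915, 0.0442]
tool_rot: [-2.019, -2.407, 0.0]
contact_force: [-0.5, -0.9, 0.3]
width: 1.001
finger_force: 0.0
```

Moved back 15 mm with no contact so far, so I'll continue.

```bash
for i in 1 2 3; do echo '[[[1,0,-0.1,0,0],[1,0,-0.1,0,0],[1,0,-0.1,0,0]]]' | python3 nudge.py | grep -E "pos|contact"; done
```

```text
tool_pos: [0.4922, -0.1917, 0.0443]
contact_force: [5.2, 2.4, -1.7]
tool_pos: [0.4912, -0.1919, 0.0443]
contact_force: [5.6, 1.9, -1.9]
tool_pos: [0.4903, -0.192, 0.0443]
contact_force: [4.9, 0.8, -1.6]
```

```bash
echo '[[[1,0,-0.1,0,0],[1,0,-0.1,0,0],[1,0,-0.1,0,0],[1,0,-0.1,0,0],[1,0,-0.1,0,0]]]' | python3 nudge.py | grep -E "pos|contact"; python3 -c "
from h import *
cv2.imwrite('pics/side6.png',manip.get_image('side')[:,:,::-1])
s=cv2.imread('pics/side6.png').max(2);q=cv2.imread('pics/side5.png').max(2)
for a in(q,s): print(a[198:215,258:277]); print(a[208:212,226:256])"
```

```text
tool_pos: [0.4893, -0.1922, 0.0443]
contact_force: [5.7, 1.3, -1.7]
[[111  51  10  42 160 147 126 204 228 220 216 219 220 202 206 221 216 217
  216]
 [134 112  20  46 140 127 124 231 220 218 219 194 177 188 185 209 220 218
  215]
 [126 129 101  99 116 115 196 224 219 219 205 147 118 189 186 173 203 215
  213]
 [136 136 142 139 137 210 228 216 219 209 179 137 157 182 172 143 173 181
  164]
 [138 140 139 137 175 221 211 225 223 205 199 180 145 154 143 164 194 213
  201]
 [134 136 136 136 200 225 160 191 186 226 204 183 134 118 119 219 219 230
  227]
 [110 100  95 101 160 193 100  99 130 195 175 153 129 114 110 211 227 221
  220]
 [ 51  40   5   0   0  17 105 150 155 145 133 126 112 118  98 172 219 224
  222]
 [ 40  30  31  38  40  32  78 136 142 121 114  97 105 124 111 196 196 201
  222]
 [ 59  54  46  51  50  38  33  49 104  98 100  99 103 123 132 191 164 207
  224]
 [ 55  56  52  27  36  42  21  46 114 107 106 102 103 138 154 212 200 223
  220]
 [ 37  22  37  29  31  23  29  50 132 125 127 104 110 143 147 239 227 222
  218]
 [ 13  18  24  26  15  34  59 111 130 129 123  97 107 138 11
[... 2025 characters left out ...]
1  92 157 150 152 101 215 221
  219]
 [130 132 125 124 123 114 118 202 196 197 198 194 194 197 192 192 224 219
  217]
 [116 117 109 114 117 199 197 229 225 221 225 225 224 221 224 221 219 219
  217]]
[[133 134  75  22  29  29  46  32  35 120 137 129 138  42   9  15  13  27
   47  74 216 234 231 231 239 213  10  33  22  58]
 [136 139  75  14  12  32  57 105   7  59 136 140 126 100  77 108 111 117
  129 213 235 224 219 215 219 227   1  23  25  59]
 [130 136  72   5  48  33  52 140  21  66 195 214 218 217 208 207 203 192
  187 221 202 192 183 184 184 192  40  11  36  28]
 [131 137 115  57  33  26  34 146  30  76 202 224 228 222 215 202 197 191
  187 177 174 171 170 167 175 183  54  25  28  16]]
```

The plunger pad stayed put while the case moved back about 1.3 px (3 mm), so the hook held at about 5.7 N. Now I'll let it spring back and retreat.

Converted, 0.02 m is 2, 0.019 m is 1.9.

```bash
echo '[[[1,0,0.1,0,0],[1,0,0.2,0,0],[1,0,0.3,0,0],[1,0,0.4,0,0],[1,0,0.6,0,0],[1,0,1,0,0],[1,0,1.5,0,0],[1,0,1.9,0,0],[1,0,2,0,0],[1,0,2,0,0]]]' | python3 nudge.py | grep -E "t:|pos|contact"; echo '[[[1,0,0,-1,0],[1,0,0,-3,0],[1,0,0,-7,0],[1,0,0,-12,0],[1,0,0,-15,0],[1,0,0,-15,0],[1,0,0,-15,0],[1,0,0,-15,0],[1,0,0,-15,0],[1,0,0,-15,0]]]' | python3 nudge.py; python3 -c "
from h import *
s=manip.get_image('side').max(2)
print(s[198:215,258:277]); print(s[208:212,226:256])"
```

```text
t: 13.5
tool_pos: [0.5089, -0.1886, 0.0441]
tool_rot: [-2.018, -2.407, 0.0]
contact_force: [-0.1, -0.0, 1.4]
t: 14.5
tool_pos: [0.5084, -0.1886, 0.1934]
tool_rot: [-2.018, -2.406, 0.001]
contact_force: [-0.4, -0.6, -0.4]
width: 1.0
finger_force: 0.0
[[123 122 116 123 192 184 105 110 112 189 222 219 215 211 210 215 214 214
  215]
 [122 119 122 117 111 119 117 122 112 115 189 206 202 194 191 204 217 216
  213]
 [122 122 122 119 118 116 120 122 119 114 114 171 165 184 182 171 197 212
  209]
 [131 136 137 134 135 135 135 128 130 133 116 142 156 183 166 143 170 182
  165]
 [135 135 137 136 138 138 133 136 129 127 123 131 152 151 139 160 195 208
  197]
 [130 134 136 133 119 128 125 131 209 206 110 103 119 118 117 214 216 227
  225]
 [113 101  99  93  76  89 136 176 211 199 129 127 119 108 105 212 226 219
  217]
 [ 59  46  38  31  24  37 129 188 166 136 135 125 114 120  97 168 217 221
  220]
 [ 31  39  45  42  41  42  76 126 137 117 112 100 106 124 113 193 194 199
  219]
 [ 56  52  50  39  42  29  32  45 101  93  89  92 100 118 131 189 184 203
  218]
 [ 56  52  40  30  36  32  27  32  97 12
[... 328 characters left out ...]
0  96 158 146 149  95 213 217
  215]
 [132 125 125 126 120 125 120 198 196 195 197 194 190 196 190 189 221 217
  215]
 [115 110 112 111 113 107 123 230 223 220 220 221 221 221 220 219 216 214
  214]]
[[133 136  78  11  29  24  61 127 139  22 103 224 225 229 205 106  27  61
  117 112 156 202 231 227 226 228 243  42  25  30]
 [128 137  68  19  18  27  73 216 209  92  48 204 220 226 231 211 206 210
  218 213 218 226 216 213 209 204 209  91  20  25]
 [129 129  90   9  37  23  70 216 203 104  45 181 219 228 229 225 224 225
  221 214 204 191 185 181 174 176 180 101  25  23]
 [131 134 124  60  19  28  43 159 138  65  25 167 209 211 205 194 191 182
  177 174 170 166 166 166 166 170 179 101  13  11]]
```

The case and hook pixels match the clipped picture again and the arm is clear, so I'm handing in.

```bash
python3 -c "
from cell import manip
print(manip.hand_in())"
```

```text
the job is handed in; nothing more can be done
None
```

The logger is clipped to the right-hand stud, beside the Petri dish. I tugged it back about 3 mm by its guard and the hook held; it sprang back and lies on the stage with the arm clear. I handed the job in at about 14.6 s; the hand-in reported no verdict.

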